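# Mix the lamp beads and hold the tilt lock open

## Robot

A 7-joint arm with a two-finger parallel gripper is mounted at the origin on the work surface. World frame = base frame: x ahead of the robot, y to its left, z up, the work surface at z = 0. Lengths are in mm, angles in rad, forces in N, time in s.
With the tool pointing down it reaches from about 425 to 950 mm from the base axis. Payload 4.7 kg.
Tool frame: the origin (TCP) lies midway between the tips of the shut fingers; the grasp point (between the pads) lies 19 mm behind it (arm.pinch_z is the distance from the TCP to the grasp point, in mm); z points along the fingers, y is the line along which they close (so a half turn about z gives the same grasp; the last joint's range is limited). The gripper opens to 85 mm and grips with 20 to 120 N. Pads are 22 mm wide; open, the fingers measure 114 mm over their backs; the gripper's body (76 mm by 85 mm) begins 54 mm behind the grasp point. The pads swing forward as they close: fully open they stand 13 mm farther back than shut.
Start: joints at [-1.277, 0.469, -0.049, 1.532, 0.024, 1.141, -0.082], TCP at [214.085, 640.169, 231.335] pointing down, gripper open.
Joint ranges: [-2.59, 2.59], [-0.33, 1.99], [-1.39, 1.29], [0.1, 2.45], [-1.04, 4.18], [0.21, 1.99], [-2.66, 2.66]. Speed limits (rad/s): [2.57, 2.57, 3.14, 3.14, 3.14, 3.14, 3.14].

## Interface

Orientations are given as a 3x3 rotation matrix whose columns are the frame's x, y, z axes.
In Python, from rig import arm gives the robot as it stands.
- The arm moves only by the shell command python3 -m crank 'ROWS' [OPENING] [FORCE]. ROWS is JSON, a list of rows, each a list of 4 numbers: the shift along the tool's x, y, z in m, then the turn about the tool's z in degrees. A call has 1 to 12 rows; each row shifts and turns the commanded pose from where the row before left it, along the tool's axes as they then stand; what a row does not reach is not made up. A row lasts 1/10 s, in which the tool goes at most 50 mm and 8.59 degrees, less where a joint would pass 70% of its speed; a pose out of reach is approached as far as the arm can. A call with a gripper value outside its range is refused whole. OPENING is the closure, from -1 (fully open) to 1 (shut), set as the call begins (- or left out, the last holds). The fingers move at their own pace and stop on an object; FORCE is the grip in N (left out, the last holds). Time passes only in rows, so rows that do not move let the fingers close. It gives the time, the measured TCP pose, the force, the opening and the grip force at its end, in the units of the state.
- arm.get_obs(): the state, without advancing time (a new reading comes with each control period).
- arm.get_image(name): name is "scene" or "top" or "wrist"; returns the picture (384x512x3 uint8, blue, green, red); there is no depth.
- arm.get_calibration(name): a dict with "camera_matrix" (3x3 intrinsics, pixels), "world_from_camera" (4x4, takes a point from camera to world coordinates); the wrist camera has in their place "mount" (4x4, takes a point from camera to tool coordinates, whose origin is the TCP and whose axes are the flange's). Camera axes: x right, y down, z forward; pixel columns grow to the right and rows downward; lengths in mm; the calibration is good to about 2 mm. A picture is of the moment at which its call begins: read the wrist's pose just before it. get_calibration takes no time and is no camera call.
- arm.finish_job(): hands the job in; it is judged then, once.
Trained networks look in the newest picture that a camera, given by its name, has taken for a name from the list of things; names that differ only in an ending like _2 or _b are one class to them, and where a whole thing is asked for, a point or a joint stands for the part that bears it (a point fixed in the world has none). Each returns a list of dicts, best first, with "confidence" (0 to 1); they miss things now and then, are a little off and sometimes report something else, mostly with a low value. They report only what shows in the picture. A call takes as long as a camera call. They do not tell look-alikes from the thing itself.
- arm.silhouettes(camera, query): "region" (384x512 bool, what is visible of it) and "bbox" ([left, top, right, bottom] in pixels, round what is visible of it).
- arm.mark_of(camera, query): "xy" ([column, row] in pixels: a listed point, or the origin of a listed thing).
The state is a dict: "t": time; "q": joint angles; "joint_velocities": joint speeds; "joint_torque": joint torques, N m; "tcp_pos": TCP position; "orientation": TCP orientation; "wrist_force": force on the tool from outside, world axes, zero at the start; "ft_torque": the same for the moment, N m; "finger_gap": finger opening in mm; "grip_force": force on a finger pad.
Only numpy, scipy, OpenCV 4.12 (cv2) and the standard library are available. Lean on these libraries where they do the work, as an engineer would, in place of code of your own. Each camera call takes 0.05 s, during which the arm holds its last target. There are 200 camera calls.

## Task

Take the wooden stirring rod from the tool block and stir the beads right round the bowl with it until the amber and blue ones have run in among each other, at least two of each colour lying in the half where the other colour began, all still in the bowl. Stand the rod back in its hole, then pull the red sprung knob of the bowl's tilt lock fully back and finish while still holding it there, so that I can tip the bowl out. Touch the beads only with the rod, keep the bowl upright and leave the other things on the desk alone.

Things in the scene. Friction and masses are not known exactly. Their poses are not given: they have to be found in the camera images.
- stand: grey steel stand fixed to the desk, base 100 x 236 x 10 mm; origin on the desk under the bowl's centre. Upright cheeks, 54 mm wide, 10 thick, at its y = -93 (lock side, top at z = 165) and +93 mm (top 136). The bowl hangs between them on a trunnion along y, 105 mm up. Its x = 0 divides the half where the amber beads begin (x > 0, away from the robot) from that of the blue (x < 0)
- bowl_floor (a point): centre of the bowl's flat inner floor, 57 mm above the desk. Round aluminium bowl: inner radius 52 mm at the floor, 55 mm 10 mm higher, 61 mm at the rim; rim 120 mm above the desk, 63 mm above the floor
- bowl (a joint): tilt of the bowl on its trunnion, rad: 0 upright; stiff in its bearings (0.5 N m) and locked by the plunger's pin to within about 0.04 until that is drawn; then it could swing to 1.9
- plunger (a joint): travel of the tilt lock's sprung index plunger, m: 0 seated with its 10 mm pin in the bowl's index disc, pin clear of the disc from 0.008, 0.014 fully back against its stop. The spring pulls it home with 5 N at 0, 11 N at 0.014
- knob (a point): centre of the plunger's red knob, which moves with the plunger: a cylinder 27 mm in diameter and 26 mm long, axis level along the stand's y axis, 139 mm above the desk, 125 mm from the bowl's centre on the stand's -y side; pull it along the stand's -y. 14 mm free between its inner face and the cheek (a hexagonal 17 mm plunger body is there); nothing above it
- plunger_body (a point): centre of the outer end of the fixed hexagonal plunger body, against which the knob rests when seated
- holder: pale wooden tool block fixed to the desk, 64 x 140 x 60 mm (x, y, z); origin under its centre. The stirring rod stands in the hole at its y = +45 mm; a yellow marker (at y = -12 mm, top 155 mm above the desk) and a blue brush (at y = -48 mm, top 163 mm above the desk) are fixed in it
- rod_hole (a point): centre of the mouth of the rod's hole in the block's top, 60 mm above the desk: 23 mm wide, 50 mm deep, upright
- rod: loose wooden stirring rod, 180 mm long, 30 g: a round shaft, 14 mm in diameter, with a square grip, 16 x 16 mm (flats across its x and y), from 100 mm to 180 mm above its foot, blue band near the top; origin at the centre of its flat foot, z axis along it to the top. It stands upright in its hole, foot 10 mm and top 190 mm above the desk
- rod_tip (a point): centre of the rod's foot
- amber1: one of five round amber glass beads, 25 mm diameter, 20 g, bored through; origin at its centre (it rolls, so its axes mean nothing)
- amber2: one of five round amber glass beads, 25 mm diameter, 20 g, bored through; origin at its centre (it rolls, so its axes mean nothing)
- amber3: one of five round amber glass beads, 25 mm diameter, 20 g, bored through; origin at its centre (it rolls, so its axes mean nothing)
- amber4: one of five round amber glass beads, 25 mm diameter, 20 g, bored through; origin at its centre (it rolls, so its axes mean nothing)
- amber5: one of five round amber glass beads, 25 mm diameter, 20 g, bored through; origin at its centre (it rolls, so its axes mean nothing)
- blue1: one of five round blue glass beads, 25 mm diameter, 20 g, bored through; origin at its centre (it rolls, so its axes mean nothing)
- blue2: one of five round blue glass beads, 25 mm diameter, 20 g, bored through; origin at its centre (it rolls, so its axes mean nothing)
- blue3: one of five round blue glass beads, 25 mm diameter, 20 g, bored through; origin at its centre (it rolls, so its axes mean nothing)
- blue4: one of five round blue glass beads, 25 mm diameter, 20 g, bored through; origin at its centre (it rolls, so its axes mean nothing)
- blue5: one of five round blue glass beads, 25 mm diameter, 20 g, bored through; origin at its centre (it rolls, so its axes mean nothing)
- tray: black open tray that waits for the beads in front of the stand, fixed, 110 x 150 x 32 mm; origin under its centre; leave it
- housing: loose silver ball-shaped lamp housing with a black mouth on top, 68 mm across, about 57 mm high; origin under its centre; leave it alone
- beaker: loose white ceramic beaker, 64 mm across, 75 mm high; origin under its centre; leave it alone
- driver: loose screwdriver, black handle, 160 mm long, lying along its x axis; origin under its middle; leave it alone
There are look-alikes about, which are no part of the job. What is meant by the rod is not black or purple, and is the smaller of those in its own colour.

How it is judged:
By the outcome, as a careful person would: the job done as asked, in the order asked, and still so for the second after the job is handed in, while the arm keeps its last pose, push and grip.
It also fails if it takes over 72 s, if anything falls off the work surface, if the arm or the gripper's body presses on something with over 40 N, if the wrist force passes 120 N, or if a joint passes its speed limit or range.

## Working session

There is one attempt and no reset: what is moved stays moved. The work goes in short steps, Python scripts to look and compute and a shell command to move; the robot and the scene stay as the last step left them, time stands still between calls to the robot, and variables do not carry over. Pictures are saved under pics/ and viewed, at most 10 in all, crops included, and the job is handed in when it is done.

```bash
ls; mkdir -p pics
cat > h.py <<'E'
import numpy as np, cv2
from rig import arm
def ray(cam,uv):
    c=arm.get_calibration(cam);K=np.array(c["camera_matrix"]);T=np.array(c["world_from_camera"]) if "world_from_camera" in c else None
    if T is None:
        o=arm.get_obs();W=np.eye(4);W[:3,:3]=o["orientation"];W[:3,3]=o["tcp_pos"];T=W@np.array(c["mount"])
    d=np.linalg.inv(K)@np.array([uv[0],uv[1],1.]);return T[:3,3],T[:3,:3]@d
def atz(cam,uv,z):
    o,d=ray(cam,uv);return o+d*(z-o[2])/d[2]
def tri(l):
    A=np.zeros((3,3));b=np.zeros(3)
    for cam,uv in l:
        o,d=ray(cam,uv);d=d/np.linalg.norm(d);P=np.eye(3)-np.outer(d,d);A+=P;b+=P@o
    p=np.linalg.solve(A,b);return p,[np.linalg.norm((np.eye(3)-np.outer(d/np.linalg.norm(d),d/np.linalg.norm(d)))@(p-o)) for o,d in (ray(c,u) for c,u in l)]
def proj(cam,p):
    c=arm.get_calibration(cam);K=np.array(c["camera_matrix"])
    if "world_from_camera" in c:T=np.array(c["world_from_camera"])
    else:
        o=arm.get_obs();W=np.eye(4);W[:3,:3]=o["orientation"];W[:3,3]=o["tcp_pos"];T=W@np.array(c["mount"])
    q=np.linalg.inv(T)@np.append(p,1);q=K@q[:3];return q[:2]/q[2]
E
python3 - <<'E'
from h import *
a=arm.get_image("scene");b=arm.get_image("top")
cv2.imwrite("pics/s0.png",a);cv2.imwrite("pics/t0.png",b)
np.set_printoptions(precision=1,suppress=True)
for cam in("scene","top"):
    print(cam,np.array(arm.get_calibration(cam)["world_from_camera"]))
    for n in["rod","rod_hole","holder","knob","plunger_body","bowl_floor","stand","rod_tip"]:
        print(cam,n,[(np.round(m["xy"],1).tolist(),round(m["confidence"],2)) for m in arm.mark_of(cam,n)[:5]])
o=arm.get_obs();print(o["tcp_pos"],o["orientation"],o["t"],o["finger_gap"])
E
```

```text
pics
scene [[   0.7    0.6   -0.4 1095.9]
 [   0.8   -0.5    0.4 -458. ]
 [   0.    -0.6   -0.8 1154.6]
 [   0.     0.     0.     1. ]]
scene rod [([205.4, 260.2], 0.86), ([178.1, 209.7], 0.84), ([185.1, 237.1], 0.73), ([199.6, 213.1], 0.61)]
scene rod_hole [([185.3, 227.6], 0.96)]
scene holder [([176.6, 245.6], 0.62)]
scene knob [([236.2, 200.1], 0.44)]
scene plunger_body [([241.2, 190.6], 0.88)]
scene bowl_floor [([273.2, 195.6], 0.96), ([288.8, 189.7], 0.43)]
scene stand [([273.7, 207.6], 0.71)]
scene rod_tip [([203.6, 263.1], 0.86), ([178.0, 208.7], 0.86), ([197.7, 214.5], 0.53)]
top [[  -0.    -1.     0.1  502.8]
 [  -1.     0.     0.    14.2]
 [  -0.    -0.1   -1.  1144.9]
 [   0.     0.     0.     1. ]]
top rod [([338.3, 198.8], 0.82), ([323.7, 282.3], 0.63), ([308.9, 261.2], 0.53), ([337.2, 236.8], 0.43)]
top rod_hole [([343.7, 237.7], 0.88), ([216.3, 199.7], 0.58)]
top holder [([355.2, 242.3], 0.76), ([336.6, 234.6], 0.58)]
top knob [([227.6, 212.2], 0.61), ([280.8, 215.0], 0.45)]
top plunger_body [([276.2, 214.6], 0.87), ([230.7, 219.8], 0.68), ([342.1, 235.6], 0.41)]
top bowl_floor [([229.9, 208.0], 0.66), ([121.9, 256.1], 0.16)]
top stand [([229.8, 211.8], 0.74), ([231.6, 207.6], 0.64)]
top rod_tip [([325.4, 280.5], 0.81), ([339.9, 198.5], 0.57), ([342.3, 233.5], 0.51), ([305.1, 257.3], 0.41), ([231.6, 202.1], 0.24)]
[214.1 640.2 231.4] [[-0.9  0.3  0. ]
 [ 0.3  0.9  0. ]
 [ 0.   0.  -1. ]] 0.9 85.62770850719747
```

View pictures.

View pics/s0.png

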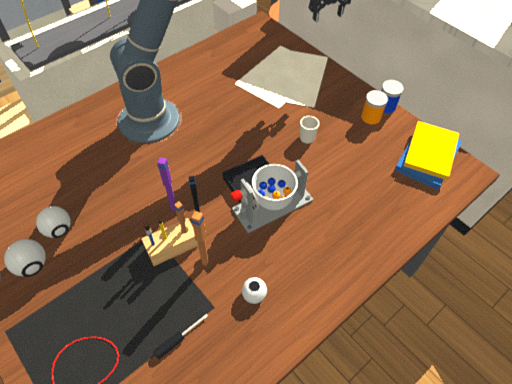

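View pics/t0.png

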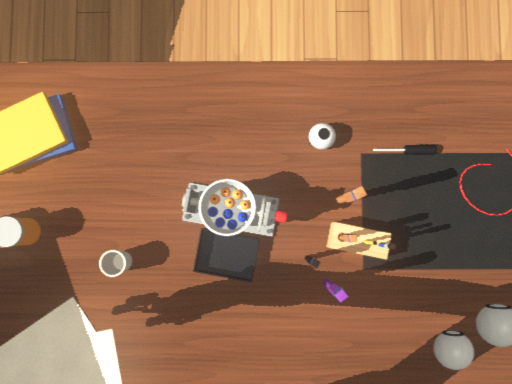

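Four rod-like things show up: purple (scene 167,185), black (194,193), a large wooden one on the desk beside the block (scene 201,240; top 352,195), and a wooden one in the block's hole (scene 180,212; top 347,238). Purple and black are ruled out, and the one in the block is the smaller of the two wooden ones. I'll confirm that in a crop and triangulate.

Run:
```python
from h import *
np.set_printoptions(precision=1,suppress=True)
a=cv2.imread("pics/s0.png");b=cv2.imread("pics/t0.png")
c=np.hstack([cv2.resize(a[150:280,135:255],(400,433)),cv2.resize(b[170:310,290:410],(371,433))]);cv2.imwrite("pics/c0.png",c)
print("hole",atz("scene",[185.3,227.6],60),atz("top",[343.7,237.7],60))
print("floor",atz("scene",[273.2,195.6],57),atz("top",[229.9,208],57))
print("knob",atz("scene",[236.2,200.1],139),atz("top",[280.8,215],139))
print("pbody",atz("scene",[241.2,190.6],139),atz("top",[276.2,214.6],139))
for cam,n in(("top","bowl"),("scene","holder"),("top","holder"),("top","knob")):
    for s in arm.silhouettes(cam,n)[:2]:
        m=s["region"].astype(np.uint8);r=cv2.minAreaRect(cv2.findNonZero(m));print(cam,n,s["confidence"],s["bbox"],r)
        # corner positions
        z={"bowl":120,"holder":60,"knob":139}[n]
        print([atz(cam,p,z)[:2] for p in cv2.boxPoints(r)],atz(cam,r[0],z))
# red knob pixels in top
hsv=cv2.cvtColor(b,cv2.COLOR_BGR2HSV);m=((hsv[...,0]<8)|(hsv[...,0]>172))&(hsv[...,1]>180)&(hsv[...,2]>120)
m[:, :265]=0;m[:,300:]=0;m[:195]=0;m[240:]=0
ys,xs=np.nonzero(m);print("red",xs.min(),xs.max(),ys.min(),ys.max(),atz("top",[xs.mean(),ys.mean()],147))
```

```text
hole [ 482.3 -176.9   60. ] [ 478.7 -186.2   60. ]
floor [559.8  88.8  57. ] [552.2  91.6  57. ]
knob [545.3 -39.8 139. ] [532.2 -29.8 139. ]
pbody [529.5  -8.9 139. ] [533.1 -19.4 139. ]
top bowl 0.89 [190.9, 182.1, 266.5, 235.5] ((226.38238525390625, 206.9705810546875), (73.97335815429688, 56.025726318359375), 14.03624439239502)
[array([510. , 193.8]), array([636.3, 163.3]), array([593.7,  -3.8]), array([468.2,  28.1])] [551.7  95.3 120. ]
scene holder 0.74 [142.7, 220.3, 198.3, 265.5] ((168.08621215820312, 236.96551513671875), (41.224365234375, 49.95204544067383), 68.19859313964844)
[array([ 393.1, -279.3]), array([ 426.5, -143.1]), array([ 556.7, -184.3]), array([ 521.4, -312.1])] [ 476.  -231.2   60. ]
scene holder 0.69 [260.9, 183.6, 266.9, 187.4] ((262.5, 185.5), (7.0, 7.0), 90.0)
[array([495.7,  88. ]), array([509.5, 104.3]), array([529.2,  86.9]), array([515.6,  70.8])] [512.6  87.5  60. ]
top holder 0.73 [324.2, 222.4, 396.8, 256.6] ((361.05767822265625, 240.71153259277344), (67.07171630859375, 26.475677490234375), 11.309932708740234)
[array([ 456. , -141.7]), array([ 519.1, -155.3]), array([ 486.5, -315.1]), array([ 423.8, -300.9])] [ 471.3 -228.4   60. ]
top holder 0.43 [272.5, 209.5, 288.9, 225.0] ((280.0882568359375, 216.14707946777344), (11.399173736572266, 11.884244918823242), 14.03624439239502)
[array([521. , -14.4]), array([549.2, -21.6]), array([542.4, -48.6]), array([514.2, -41.4])] [531.7 -31.5  60. ]
top knob 0.65 [307.2, 121.8, 335.7, 150.7] ((321.5, 135.5), (25.0, 25.0), 90.0)
[array([743.9, -96.2]), array([ 743.7, -153.8]), array([ 685.4, -152.9]), array([685.7, -95.5])] [ 714.6 -124.6  139. ]
top knob 0.63 [335.5, 234.4, 357.8, 241.2] ((346.5, 237.0), (6.0, 17.0), 90.0)
[array([ 488.8, -158.9]), array([ 488.7, -197.3]), array([ 475.2, -197.1]), array([ 475.3, -158.7])] [ 482. -178.  139.]
red 276 285 212 221 [532.4 -32.6 147. ]
```

View pics/c0.png

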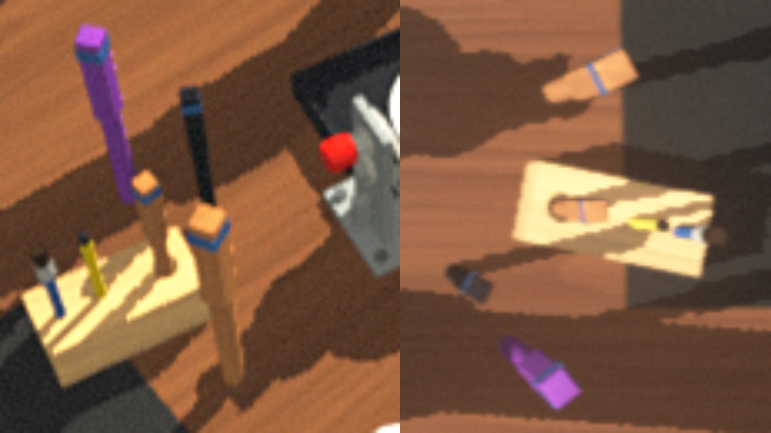

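The crop confirms it: the wooden rod in the block (left half, 150,210) is shorter and thinner than the free-standing wooden one (215,280). The stand's yaw comes out near -9.7° and the block's near -11°, so I'll turn the tool to close along the block's x.

```bash
python3 -m crank '[[0,0,-0.01,8.3],[0,0,-0.01,8.3],[0,0,-0.01,8.3],[0,0,-0.01,8.3],[0,0,-0.01,8.3],[0,0,-0.01,8.3],[0,0,-0.01,8.3],[0,0,-0.01,8.3],[0,0,-0.01,8.3],[0,0,-0.01,8.3]]' 0.2 60
cat >> h.py <<'E'
def go(p):
    o=arm.get_obs();return np.round(np.array(o["orientation"]).T@(np.array(p)-o["tcp_pos"]),1)
def yaw():
    R=np.array(arm.get_obs()["orientation"]);return np.degrees(np.arctan2(R[1,1],R[0,1]))
E
python3 - <<'E'
from h import *
np.set_printoptions(precision=2,suppress=True)
print(yaw(),arm.get_obs()["q"],go([500,200,331]),go([470,-140,331]),np.array(arm.get_calibration("wrist")["mount"]))
for cam,uv in(("scene",[205.4,260.2]),("top",[338.3,198.8]),("scene",[199.6,213.1]),("top",[308.9,261.2]),("scene",[178.1,209.7]),("top",[323.7,282.3])): print(cam,atz(cam,uv,0))
E
```

```text
t: 2.1
tcp_pos: [214.0, 640.1, 331.7]
orientation: [[0.205, 0.979, -0.0], [0.979, -0.205, 0.0], [0.0, -0.0, -1.0]]
wrist_force: [-0.6, -0.5, -0.5]
finger_gap: 34.4
grip_force: 0.0
-11.828652475683734 [-1.49  0.41  0.26  1.41 -0.11  1.33 -1.43] [-372.2  370.2    0.7] [-711.1  410.5    0.6] [[  -0.     -0.94   -0.33   84.63]
 [   1.     -0.     -0.      0.36]
 [   0.     -0.33    0.94 -142.22]
 [   0.      0.      0.      1.  ]]
scene [ 573.75 -180.91    0.  ]
top [ 577.69 -185.03    0.  ]
scene [434.88 -98.31   0.  ]
top [ 417.65 -107.13    0.  ]
scene [ 382.32 -141.13    0.  ]
top [ 364.08 -144.32    0.  ]
```

```bash
python3 -m crank '[[-0.031,0.031,0,0],[-0.031,0.031,0,0],[-0.031,0.031,0,0],[-0.031,0.031,0,0],[-0.031,0.031,0,0],[-0.031,0.031,0,0],[-0.031,0.031,0,0],[-0.031,0.031,0,0],[-0.031,0.031,0,0],[-0.031,0.031,0,0],[-0.031,0.031,0,0],[-0.031,0.031,0,0]]' | head -2
python3 -m crank '[[-0.034,0.004,0,0],[-0.034,0.004,0,0],[-0.034,0.004,0,0],[-0.034,0.004,0,0],[-0.034,0.004,0,0],[-0.034,0.004,0,0],[-0.034,0.004,0,0],[-0.034,0.004,0,0],[-0.034,0.004,0,0],[-0.034,0.004,0,0],[0,0,0,0]]' | head -2
python3 - <<'E'
from h import *
np.set_printoptions(precision=1,suppress=True)
cv2.imwrite("pics/w1.png",arm.get_image("wrist"))
for n in["rod","rod_hole","rod_tip","holder"]:
    print(n,[(np.round(m["xy"],1),round(m["confidence"],2),atz("wrist",m["xy"],{"rod_hole":60,"holder":0}.get(n,10))) for m in arm.mark_of("wrist",n)[:3]])
print(yaw(),arm.get_obs()["tcp_pos"],arm.get_obs()["q"],proj("wrist",[480,-183,60]),proj("wrist",[480,-183,190]))
E
```

```text
t: 3.3
tcp_pos: [505.2, 199.9, 331.7]
t: 4.4
tcp_pos: [474.6, -145.1, 331.9]
rod [(array([316.4, 159.4]), 0.9, array([ 576.8, -174.6,   10. ])), (array([191.4, 162.2]), 0.89, array([ 369.7, -136.8,   10. ])), (array([219. , 128.3]), 0.79, array([428.8, -91.9,  10. ]))]
rod_hole [(array([261.6, 179.7]), 0.82, array([ 481.5, -175.2,   60. ]))]
rod_tip [(array([221.7, 131. ]), 0.78, array([432.2, -95.4,  10. ])), (array([264.3, 169.6]), 0.77, array([ 488.1, -172.4,   10. ])), (array([317.9, 160.9]), 0.63, array([ 579.3, -175.5,   10. ]))]
holder [(array([261.9, 196.1]), 0.78, array([ 474.8, -221.9,    0. ]))]
-11.346310081283418 [ 476.3 -138.2  331.2] [-0.5  0.1  0.8  1.8 -0.1  1.2  0.1] [261.5 185.1] [264.7 219.8]
```

View pics/w1.png

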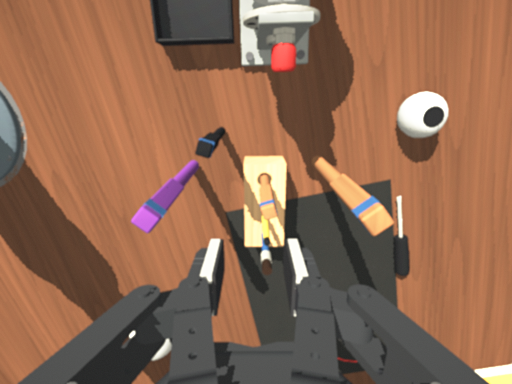

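The wrist view shows the block at (244–286, 155–247). The rod leaves its hole at about (264,178) and its top end is at about (268,218). The red knob is at (284,57), and the large wooden, black and purple rods are well clear. I'll refine this from the silhouettes.

Run:
```python
from h import *
np.set_printoptions(precision=1,suppress=True)
im=arm.get_image("wrist");o=arm.get_obs();print(o["tcp_pos"])
for s in arm.silhouettes("wrist","rod"):
    m=s["region"];ys,xs=np.nonzero(m)
    if len(ys)and 240<xs.mean()<290:
        print(s["confidence"],s["bbox"],[(int(r),int(np.nonzero(m[r])[0].min()),int(np.nonzero(m[r])[0].max())) for r in range(ys.min(),ys.max()+1,3)])
s=[s for s in arm.silhouettes("wrist","holder")][0];m=s["region"].astype(np.uint8);c=cv2.findNonZero(m);r=cv2.minAreaRect(c);print(s["bbox"],cv2.boxPoints(r),[atz("wrist",p,60)[:2] for p in cv2.boxPoints(r)])
# block top by colour
hsv=cv2.cvtColor(im,cv2.COLOR_BGR2HSV);b=(cv2.inRange(hsv,(12,60,150),(35,190,255)));b[:140]=0;b[260:]=0;b[:,:235]=0;b[:,295:]=0
r=cv2.minAreaRect(cv2.findNonZero(b));bp=cv2.boxPoints(r);print("block",bp,[atz("wrist",p,60)[:2] for p in bp],atz("wrist",r[0],60))
for p in([482,-180],[485,-176]):print(p,[proj("wrist",p+[z]) for z in(60,110,190)])
cv2.imwrite("pics/w2.png",cv2.resize(im[145:260,215:315],(600,690))[:600])
```

```text
[ 476.3 -138.2  331.2]
0.7 [246.3, 163.0, 281.0, 280.8] [(161, 246, 278), (164, 245, 283), (167, 244, 284), (170, 244, 285), (173, 244, 286), (176, 244, 285), (179, 244, 285), (182, 244, 285), (185, 244, 284), (188, 244, 284), (191, 244, 284), (194, 244, 284), (197, 244, 283), (200, 244, 284), (203, 244, 284), (206, 244, 283), (209, 244, 284), (212, 244, 284), (215, 244, 283), (218, 244, 283), (221, 244, 283), (224, 244, 283), (227, 244, 282), (230, 244, 282), (233, 244, 282), (236, 244, 282), (239, 244, 282), (242, 244, 282), (245, 244, 282), (248, 244, 281), (251, 259, 270), (254, 261, 267), (257, 260, 268), (260, 260, 269), (263, 260, 269), (266, 259, 269), (269, 260, 269), (272, 260, 270), (275, 261, 269), (278, 262, 268)]
0.63 [259.6, 177.7, 278.2, 225.9] [(178, 262, 266), (181, 260, 268), (184, 260, 268), (187, 260, 269), (190, 261, 269), (193, 259, 271), (196, 259, 271), (199, 259, 272), (202, 260, 273), (205, 260, 273), (208, 260, 274), (211, 260, 274), (214, 260, 275), (217, 261, 276), (220, 262, 276), (223, 263, 275)]
[243.1, 163.3, 282.3, 277.9] [[244. 160.]
 [284. 160.]
 [284. 278.]
 [244. 278.]] [array([ 461.5, -139.6]), array([ 520.3, -151.4]), array([ 486.3, -357.7]), array([ 417.9, -343.9])]
block [[234.9 143.1]
 [293.5 141.7]
 [296.1 250.5]
 [237.6 251.9]] [array([ 453.7, -112.3]), array([ 538.4, -127.3]), array([ 515.2, -307.8]), array([ 418.2, -291. ])] [ 482.4 -203.6   60. ]
[482, -180] [array([262.5, 182.8]), array([263.5, 193.2]), array([266. , 216.7])]
[485, -176] [array([263.9, 179.9]), array([265.1, 190.1]), array([268. , 212.9])]
```

View pics/w2.png

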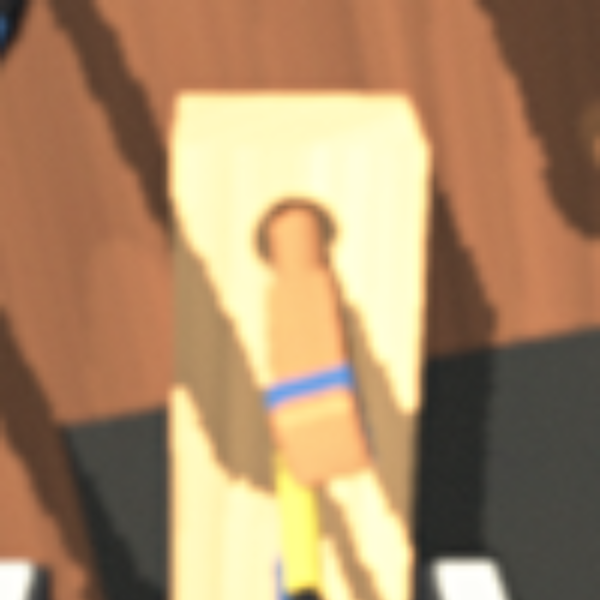

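The hole (crop 295,238) and the rod's top face (crop 322,437) both put the rod at about (485,-181.5). That agrees with the block's centreline. Its flats are turned about 13° from the tool. I'll turn to match and descend.

```bash
python3 -m crank '[[0,0,0,-6.5],[0,0,0,-6.5],[-0.0145,0.0025,0,0],[-0.0145,0.0025,0,0],[-0.0145,0.0025,0,0],[0,0,0,0],[0,0,0,0]]'
python3 - <<'E'
from h import *
np.set_printoptions(precision=1,suppress=True)
print(yaw(),go([485,-181.5,231]))
E
```

```text
t: 5.5
tcp_pos: [484.6, -182.2, 331.1]
orientation: [[-0.027, 1.0, -0.001], [1.0, 0.027, 0.0], [0.0, -0.001, -1.0]]
wrist_force: [-0.3, 0.5, 0.2]
finger_gap: 34.1
grip_force: 0.0
1.5267759710574662 [  0.7   0.4 100.1]
```

```bash
python3 -m crank '[[0,0,0.03,0],[0,0,0.03,0],[0,0,0.03,0],[0,0,0.02,0],[0,0,0,0],[0,0,0,0]]'
python3 - <<'E'
from h import *
np.set_printoptions(precision=1,suppress=True)
im=arm.get_image("wrist");cv2.imwrite("pics/w3.png",im[120:384,100:412])
print(go([485,-181.5,151]),proj("wrist",[485,-181.5,190]),proj("wrist",[485,-181.5,60]))
E
```

```text
t: 6.1
tcp_pos: [485.0, -182.2, 221.7]
orientation: [[-0.027, 1.0, 0.0], [1.0, 0.027, 0.0], [0.0, 0.0, -1.0]]
wrist_force: [-1.1, -0.3, 0.6]
finger_gap: 34.3
grip_force: 0.0
[ 1.2 -0.5 71.4] [252.5 226. ] [252.7 175.9]
```

View pics/w3.png

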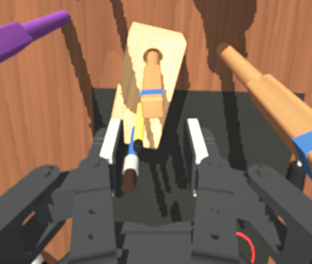

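The rod's top is at crop (153,107), i.e. full (253,227), against a prediction of (252.5,226). It sits between the open fingers with its flats square to them. Next I descend and grip.

```bash
python3 -m crank '[[0,0,0.025,0],[0,0,0.025,0],[0,0,0.021,0],[0,0,0,0],[0,0,0,0]]' | grep -v ori
python3 -m crank '[[0,0,0,0],[0,0,0,0],[0,0,0,0],[0,0,0,0]]' 1 80
```

```text
t: 6.65
tcp_pos: [485.6, -183.2, 151.6]
wrist_force: [-0.9, -0.4, 0.7]
finger_gap: 34.1
grip_force: 0.0
t: 7.05
tcp_pos: [485.3, -183.5, 152.1]
orientation: [[-0.026, 1.0, 0.002], [1.0, 0.026, -0.0], [-0.0, 0.002, -1.0]]
wrist_force: [-1.1, -0.3, 6.6]
finger_gap: 15.0
grip_force: 77.7
```

```bash
python3 -m crank '[[0,0,-0.02,0],[0,0,-0.03,0],[0,0,-0.04,0],[0,0,-0.04,0],[0,0,-0.04,0],[0,0,-0.01,0],[0.02,0.007,0,0],[0.04,0.014,0,0],[0.04,0.014,0,0],[0.04,0.014,0,0],[0.03,0.01,0,0],[0.01,0.005,0,0]]' | grep -v ori
python3 -m crank '[[0,0,0,0],[0,0,0,0]]'
python3 - <<'E'
from h import *
np.set_printoptions(precision=1,suppress=True)
im=arm.get_image("wrist");cv2.imwrite("pics/w4.png",im)
for n,z in(("bowl_floor",57),("knob",139),("plunger_body",139),("stand",0)):
    print(n,[(np.round(m["xy"],1),round(m["confidence"],2),atz("wrist",m["xy"],z)) for m in arm.mark_of("wrist",n)[:2]])
print(proj("wrist",[554,91,57]))
print("foot",proj("wrist",arm.get_obs()["tcp_pos"]-np.array([0,0,142])))
E
```

```text
t: 8.25
tcp_pos: [544.3, 3.2, 329.8]
wrist_force: [-0.7, -0.2, -0.1]
finger_gap: 15.1
grip_force: 77.9
t: 8.45
tcp_pos: [543.4, -3.3, 330.3]
orientation: [[-0.024, 1.0, -0.0], [1.0, 0.024, -0.001], [-0.001, -0.0, -1.0]]
wrist_force: [0.5, -0.4, -0.1]
finger_gap: 15.1
grip_force: 77.9
bowl_floor [(array([260.5,  92.2]), 0.86, array([551.3,  88. ,  57. ]))]
knob [(array([243.1, 192.1]), 0.75, array([531.2, -31.7, 139. ])), (array([188.9,  85.1]), 0.58, array([469.7,  92.5, 139. ]))]
plunger_body [(array([245.9, 180.9]), 0.95, array([534.6, -16.6, 139. ])), (array([294.6,  81.5]), 0.73, array([586.9,  99.2, 139. ]))]
stand [(array([260.8,  87.6]), 0.98, array([553. ,  96.9,   0. ])), (array([252.5, 181.1]), 0.31, array([543.2, -57.1,   0. ]))]
[262.4  90.8]
foot [253.3 182.1]
```

View pics/w4.png

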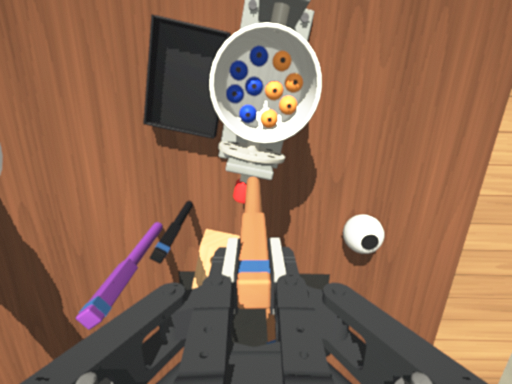

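The rod hangs straight, with its foot at (253,182) exactly as predicted. The bowl is centred near (265,82), with blue beads to its left and amber to its right. Next I need a free spot to enter.

```bash
cat >> h.py <<'E'
C=np.array([552.5,90]);TH=np.radians(-9.7);SX=np.array([np.cos(TH),np.sin(TH)]);SY=np.array([-SX[1],SX[0]])
def beads(cam,im):
    hsv=cv2.cvtColor(im,cv2.COLOR_BGR2HSV);out=[]
    for n,lo,hi in(("amber",(8,150,120),(24,255,255)),("blue",(105,150,60),(130,255,255))):
        m=cv2.inRange(hsv,lo,hi);k,l,st,ce=cv2.connectedComponentsWithStats(m)
        for i in range(1,k):
            if st[i,4]<40: continue
            p=atz(cam,ce[i],69.5)[:2]-C
            if np.hypot(*p)<62: out.append((n,int(st[i,4]),round(p@SX,1),round(p@SY,1),np.round(p,0).tolist()))
    return out
E
python3 - <<'E'
from h import *
B=beads("wrist",cv2.imread("pics/w4.png"));print(*B,sep="\n")
P=np.array([b[4] for b in B]);best=[]
for x in range(-46,47,2):
    for y in range(-46,47,2):
        if x*x+y*y<42**2: best.append((np.hypot(*(P-[x,y]).T).min(),x,y))
print(sorted(best)[-8:],go([552.5,90,330]))
E
```

```text
('amber', 232, np.float64(18.1), np.float64(42.2), [25.0, 39.0])
('amber', 224, np.float64(39.5), np.float64(19.2), [42.0, 12.0])
('amber', 145, np.float64(17.2), np.float64(1.6), [17.0, -1.0])
('amber', 133, np.float64(39.9), np.float64(-14.0), [37.0, -20.0])
('amber', 114, np.float64(18.3), np.float64(-36.4), [12.0, -39.0])
('blue', 212, np.float64(-12.7), np.float64(41.9), [-5.0, 43.0])
('blue', 202, np.float64(-35.4), np.float64(20.0), [-31.0, 26.0])
('blue', 198, np.float64(-11.9), np.float64(4.8), [-11.0, 7.0])
('blue', 191, np.float64(-35.3), np.float64(-9.6), [-36.0, -4.0])
('blue', 197, np.float64(-13.6), np.float64(-31.6), [-19.0, -29.0])
[(np.float64(22.67156809750927), -2, -14), (np.float64(22.67156809750927), 0, -16), (np.float64(22.67156809750927), 2, -18), (np.float64(22.67156809750927), 6, 22), (np.float64(22.67156809750927), 8, 24), (np.float64(22.67156809750927), 10, 22), (np.float64(22.847319317591726), 8, 20), (np.float64(24.041630560342615), 8, 22)] [92.6 11.1  0.5]
```

```bash
python3 -m crank '[[0.02,0.004,0,0],[0.03,0.005,0,0],[0.03,0.005,0,0],[0.025,0.004,0,0],[0.01,0.002,0,0],[0,0,0,0],[0,0,0,0],[0,0,0,0]]' | grep -v ori
python3 - <<'E'
from h import *
print(go([560.5,112,203]))
E
```

```text
t: 9.5
tcp_pos: [560.8, 111.9, 330.5]
wrist_force: [-0.4, -0.7, 0.8]
finger_gap: 15.0
grip_force: 77.9
[  0.2  -0.3 127.5]
```

```bash
python3 -m crank '[[0,0,0.025,0],[0,0,0.03,0],[0,0,0.03,0],[0,0,0.02,0],[0,0,0.01,0],[0,0,0.006,0],[0,0,0.006,0],[0,0,0,0],[0,0,0,0]]'
```

```text
t: 10.4
tcp_pos: [561.3, 114.2, 204.0]
orientation: [[-0.026, 1.0, 0.001], [1.0, 0.026, 0.001], [0.001, 0.001, -1.0]]
wrist_force: [0.7, -0.0, -0.3]
finger_gap: 14.8
grip_force: 77.9
```

```bash
python3 -m crank '[[0.006,0.003,0,0],[-0.009,0.013,0,0],[-0.014,0.007,0,0],[-0.015,-0.002,0,0],[-0.013,-0.009,0,0],[-0.007,-0.014,0,0],[0.002,-0.015,0,0],[0.009,-0.013,0,0],[0.014,-0.007,0,0],[0.015,0.002,0,0],[0.013,0.009,0,0],[0.007,0.014,0,0]]'
python3 - <<'E'
from h import *
a=arm.get_image("scene");b=arm.get_image("wrist");t=arm.get_image("top")
cv2.imwrite("pics/m1.png",np.hstack([cv2.resize(a[150:250,230:330],(400,400),interpolation=2),cv2.resize(b[20:220,155:355],(400,400))]))
print(beads("scene",a));print(beads("wrist",b))
E
```

```text
t: 11.6
tcp_pos: [549.7, 121.4, 203.9]
orientation: [[-0.027, 1.0, 0.002], [1.0, 0.027, -0.002], [-0.002, 0.002, -1.0]]
wrist_force: [-0.1, -2.9, 2.2]
finger_gap: 14.9
grip_force: 78.7
[('blue', 67, np.float64(6.6), np.float64(45.2), [14.0, 43.0])]
[('amber', 673, np.float64(24.6), np.float64(20.5), [28.0, 16.0]), ('amber', 157, np.float64(40.7), np.float64(-17.1), [37.0, -24.0]), ('blue', 285, np.float64(-13.5), np.float64(40.8), [-6.0, 43.0]), ('blue', 339, np.float64(13.7), np.float64(41.4), [20.0, 38.0]), ('blue', 363, np.float64(-37.3), np.float64(22.5), [-33.0, 28.0]), ('blue', 332, np.float64(-37.5), np.float64(-15.4), [-40.0, -9.0]), ('blue', 82, np.float64(15.9), np.float64(-6.9), [15.0, -10.0])]
```

View pics/m1.png

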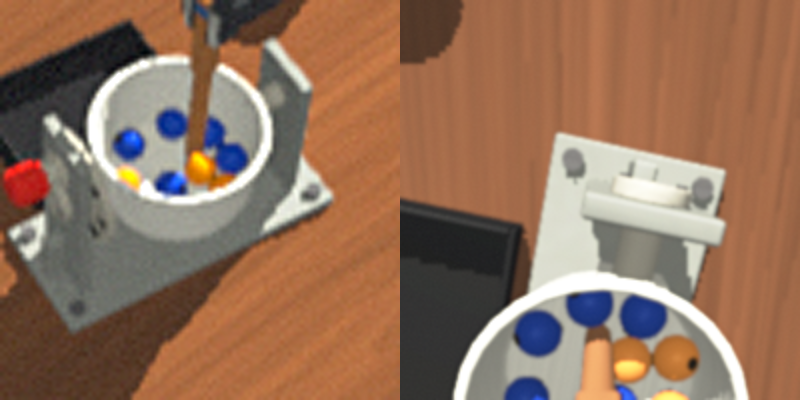

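The beads are moving. Two blue ones already lie in the amber half, as seen in the right crop at (640,315) and beside the rod. I'll stir round again with a smaller inner loop added.

```bash
python3 -m crank '[[-0.002,0.015,0,0],[-0.009,0.013,0,0],[-0.014,0.007,0,0],[-0.015,-0.002,0,0],[-0.013,-0.009,0,0],[-0.007,-0.014,0,0],[0.002,-0.015,0,0],[0.009,-0.013,0,0],[0.014,-0.007,0,0],[0.015,0.002,0,0],[0.013,0.009,0,0],[0.007,0.014,0,0]]' | grep -v ori
python3 -m crank '[[-0.007,0.012,0,0],[-0.011,0.01,0,0],[-0.012,0.006,0,0],[-0.012,-0.002,0,0],[-0.009,-0.009,0,0],[-0.004,-0.012,0,0],[0.004,-0.012,0,0],[0.009,-0.009,0,0],[0.012,-0.003,0,0],[0.012,0.003,0,0],[0.009,0.007,0,0],[0.009,0.009,0,0]]' | grep -v ori
python3 - <<'E'
from h import *
a=arm.get_image("scene");b=arm.get_image("wrist")
print(beads("wrist",b));print(go([554,92,204]))
E
```

```text
t: 12.95
tcp_pos: [545.8, 120.6, 202.5]
wrist_force: [1.3, -0.3, -3.5]
finger_gap: 14.9
grip_force: 78.8
t: 14.15
tcp_pos: [548.8, 121.6, 202.9]
wrist_force: [1.5, -3.9, 0.6]
finger_gap: 15.0
grip_force: 79.3
[('amber', 356, np.float64(-33.0), np.float64(25.1), [-28.0, 30.0]), ('amber', 326, np.float64(13.3), np.float64(18.0), [16.0, 16.0]), ('amber', 339, np.float64(-35.6), np.float64(-14.4), [-38.0, -8.0]), ('blue', 255, np.float64(-13.0), np.float64(40.5), [-6.0, 42.0]), ('blue', 303, np.float64(15.0), np.float64(42.1), [22.0, 39.0]), ('blue', 340, np.float64(37.3), np.float64(25.1), [41.0, 18.0]), ('blue', 553, np.float64(34.2), np.float64(-9.1), [32.0, -15.0])]
[-30.4   2.9  -1. ]
```

That is mixed: two or more of each colour are well into the other half. I'll lift out and back off to count.

```bash
python3 -m crank '[[0,0,-0.015,0],[0,0,-0.025,0],[0,0,-0.035,0],[0,0,-0.035,0],[0,0,-0.018,0],[-0.02,0,0,0],[-0.035,-0.001,0,0],[-0.035,-0.001,0,0],[-0.025,0,0,0],[-0.01,0,0,0],[0,0,0,0],[0,0,0,0]]' | grep -v ori
python3 - <<'E'
from h import *
b=arm.get_image("wrist");cv2.imwrite("pics/w5.png",b);print(*beads("wrist",b),sep="\n")
np.set_printoptions(precision=1,suppress=True)
for n,z in(("rod_hole",60),("bowl_floor",57),("knob",139)):
    print(n,[(np.round(m["xy"],1),round(m["confidence"],2),atz("wrist",m["xy"],z)) for m in arm.mark_of("wrist",n)[:2]])
print(go([485.3,-183,330]),proj("wrist",arm.get_obs()["tcp_pos"]-np.array([0,0,142])))
E
```

```text
t: 15.45
tcp_pos: [550.0, -1.1, 330.9]
wrist_force: [-0.5, 0.6, -0.2]
finger_gap: 15.2
grip_force: 79.2
('amber', 230, np.float64(-33.0), np.float64(25.7), [-28.0, 31.0])
('amber', 198, np.float64(14.7), np.float64(16.8), [17.0, 14.0])
('amber', 213, np.float64(-35.1), np.float64(-13.4), [-37.0, -7.0])
('amber', 114, np.float64(-6.0), np.float64(-40.7), [-13.0, -39.0])
('amber', 101, np.float64(19.5), np.float64(-38.2), [13.0, -41.0])
('blue', 241, np.float64(-10.1), np.float64(43.6), [-3.0, 45.0])
('blue', 227, np.float64(15.7), np.float64(44.3), [23.0, 41.0])
('blue', 218, np.float64(38.7), np.float64(24.4), [42.0, 18.0])
('blue', 419, np.float64(30.5), np.float64(-8.7), [29.0, -14.0])
rod_hole [(array([212.3, 260.6]), 0.9, array([ 484.9, -180.3,   60. ])), (array([257.2,  57.8]), 0.25, array([551. , 134.2,  60. ]))]
bowl_floor [(array([260.1,  92.3]), 0.6, array([556.5,  90.7,  57. ]))]
knob []
[-179.6  -69.9    1. ] [253.4 182.1]
```

View pics/w5.png

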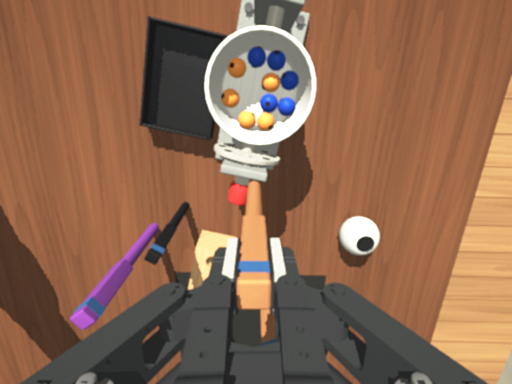

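All ten beads are in the bowl. Four blue are on the amber side: (276,60), (289,80), (269,102), (286,106). Three amber are on the blue side: (237,67), (230,98), (247,120). The hole reads (484.9,-180.3), so I'm taking the rod back there.

```bash
python3 -m crank '[[-0.02,-0.008,0,0],[-0.035,-0.014,0,0],[-0.04,-0.015,0,0],[-0.04,-0.015,0,0],[-0.03,-0.012,0,0],[-0.015,-0.006,0,0],[0,0,0,0],[0,0,0,0],[0,0,0,0]]' | grep -v ori
python3 - <<'E'
from h import *
np.set_printoptions(precision=1,suppress=True)
b=arm.get_image("wrist");cv2.imwrite("pics/w6.png",b)
print([(np.round(m["xy"],1),round(m["confidence"],2),atz("wrist",m["xy"],60)) for m in arm.mark_of("wrist","rod_hole")[:2]])
print(go([485.2,-182.5,152]),arm.get_obs()["tcp_pos"])
E
```

```text
t: 16.55
tcp_pos: [485.5, -182.9, 331.1]
wrist_force: [0.5, -0.1, 0.1]
finger_gap: 15.2
grip_force: 79.2
[(array([251.8, 157. ]), 0.95, array([ 482.8, -182.6,   60. ])), (array([367.1, 244.2]), 0.37, array([ 678.7, -323.9,   60. ]))]
[  0.7  -0.1 179.1] [ 485.4 -183.3  331.1]
```

```bash
python3 -m crank '[[0,0,0.02,0],[0.001,0,0.03,0],[0,0,0.03,0],[0,0,0.025,0],[0,0,0.012,0],[0,0,0,0],[0,0,0.006,0],[0,0,0.006,0],[0,0,0.006,0],[0,0,0,0]]'
```

```text
t: 17.65
tcp_pos: [484.4, -183.7, 195.8]
orientation: [[-0.026, 1.0, -0.001], [1.0, 0.026, 0.0], [0.0, -0.001, -1.0]]
wrist_force: [0.1, 0.2, -0.9]
finger_gap: 15.5
grip_force: 79.2
```

```bash
python3 -m crank '[[0,0,0.008,0],[0,0,0.01,0],[0,0,0.01,0],[0,0,0.008,0],[0,0,0.005,0],[0,0,0,0],[0,0,0,0]]'
```

```text
t: 18.35
tcp_pos: [484.4, -184.0, 155.1]
orientation: [[-0.026, 1.0, -0.001], [1.0, 0.026, 0.0], [0.0, -0.001, -1.0]]
wrist_force: [-0.1, 1.2, -0.2]
finger_gap: 15.5
grip_force: 79.1
```

```bash
python3 -m crank '[[0,0,0.002,0],[0,0,0.001,0],[0,0,0,0]]' | grep -v ori; python3 -m crank '[[0,0,0,0],[0,0,0,0],[0,0,0,0],[0,0,0,0]]' 0.1 | grep -v ori
python3 -m crank '[[0,0,-0.01,0],[0,0,-0.02,0],[0,0,-0.03,0],[0,0,-0.04,0],[0,0,-0.04,0],[0,0,-0.035,0],[0,0,-0.01,0],[0,0,0,0],[0,0,0,0]]' | grep -v ori
python3 - <<'E'
from h import *
np.set_printoptions(precision=1,suppress=True)
b=arm.get_image("wrist");cv2.imwrite("pics/w7.png",b[100:380,60:440]);s=arm.get_image("scene");cv2.imwrite("pics/s7.png",s)
print([(np.round(m["xy"],1),round(m["confidence"],2),atz("wrist",m["xy"],139)) for m in arm.mark_of("wrist","knob")[:2]],yaw())
print(arm.get_obs()["tcp_pos"],proj("wrist",[485,-182,190]))
E
```

```text
t: 18.65
tcp_pos: [484.7, -183.9, 152.3]
wrist_force: [-0.1, 1.1, 0.3]
finger_gap: 15.0
grip_force: 79.2
t: 19.05
tcp_pos: [484.7, -184.1, 152.4]
wrist_force: [0.3, -0.0, 0.0]
finger_gap: 38.5
grip_force: 0.0
t: 19.95
tcp_pos: [484.0, -183.6, 336.3]
wrist_force: [-0.3, 0.3, -0.5]
finger_gap: 38.1
grip_force: 0.0
[(array([302.7,  33.7]), 0.88, array([532.2, -33.2, 139. ]))] 1.4991242198886583
[ 483.9 -183.6  335.7] [254.9 179.7]
```

View pics/w7.png

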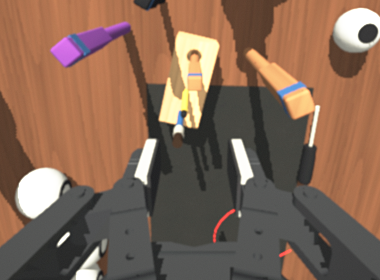

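The rod stands upright in its hole: its top is at crop (195,80), i.e. full (255,180), right where predicted. The knob reads (532,-33), which is 125 mm from the bowl's centre as specified. Now I turn to the stand's axis and move over the knob.

```bash
python3 -m crank '[[0,0,0,5.75],[0,0,0,5.75],[0.02,0.003,0,0],[0.035,0.005,0,0],[0.04,0.005,0,0],[0.035,0.005,0,0],[0.02,0.003,0,0],[0.006,0,0,0],[0,0,0,0],[0,0,0,0],[0,0,0,0]]' -0.2 | grep -v ori
python3 - <<'E'
from h import *
np.set_printoptions(precision=1,suppress=True)
b=arm.get_image("wrist")
for n in("knob","plunger_body"):print(n,[(np.round(m["xy"],1),round(m["confidence"],2),atz("wrist",m["xy"],139)) for m in arm.mark_of("wrist",n)[:2]])
hsv=cv2.cvtColor(b,cv2.COLOR_BGR2HSV);m=((hsv[...,0]<6)|(hsv[...,0]>173))&(hsv[...,1]>170)&(hsv[...,2]>90)
k,l,st,ce=cv2.connectedComponentsWithStats(m.astype(np.uint8))
for i in range(1,k):
    if st[i,4]>60:print(st[i],ce[i],atz("wrist",ce[i],146))
for p in([532,-33,139],):print(proj("wrist",p),[proj("wrist",[p[0]+dx*SX[0]+dy*SY[0],p[1]+dx*SX[1]+dy*SY[1],z]).round(0) for dx,dy,z in((-13.5,0,139),(13.5,0,139),(0,13,152),(0,-13,152))])
print(yaw(),go([531.8,-33.7,118]))
E
```

```text
t: 21.2
tcp_pos: [531.9, -35.8, 337.3]
wrist_force: [-0.7, 0.2, -0.7]
finger_gap: 51.1
grip_force: 0.0
knob [(array([253. , 166.1]), 0.8, array([532.4, -31.3, 139. ])), (array([376.2, 187. ]), 0.39, array([682.3, -86. , 139. ]))]
plunger_body [(array([250.8, 153.1]), 0.72, array([532.7, -14.5, 139. ]))]
[242 155  23  22 286] [254.2 166.5] [534.1 -30.2 146. ]
[252.9 167.7] [array([242., 168.]), array([264., 168.]), array([253., 160.]), array([253., 181.])]
-10.09732665081953 [  1.2  -0.6 219.4]
```

```bash
python3 -m crank '[[0.003,-0.0005,0.03,0],[0,0,0.04,0],[0,0,0.04,0],[0,0,0.04,0],[0,0,0.03,0],[0,0,0.02,0],[0,0,0.012,0],[0,0,0.007,0],[0,0,0,0],[0,0,0,0]]' | grep -v ori
python3 -m crank '[[0,0,0,0],[0,0,0,0],[0,0,0,0],[0,0,0,0],[0,0,0,0]]' 1 100
```

```text
t: 22.35
tcp_pos: [533.1, -31.1, 119.2]
wrist_force: [-0.2, -0.9, 0.2]
finger_gap: 51.2
grip_force: 0.0
t: 22.85
tcp_pos: [532.3, -30.7, 119.5]
orientation: [[0.174, 0.985, 0.0], [0.985, -0.174, 0.001], [0.001, -0.0, -1.0]]
wrist_force: [-4.1, 0.9, 7.5]
finger_gap: 24.6
grip_force: 97.6
```

```bash
python3 -m crank '[[-0.002,0,0,0],[-0.003,0,0,0],[-0.003,0,0,0],[0,0,0,0],[0,0,0,0]]'
python3 -m crank '[[-0.003,0,0,0],[-0.003,0,0,0],[-0.002,0,0,0],[0,0,0,0],[0,0,0,0],[0,0,0,0]]'
```

```text
t: 23.35
tcp_pos: [531.5, -35.3, 119.5]
orientation: [[0.172, 0.985, 0.001], [0.985, -0.172, 0.006], [0.006, -0.0, -1.0]]
wrist_force: [-1.8, 7.6, 6.9]
finger_gap: 24.3
grip_force: 97.7
t: 23.95
tcp_pos: [530.4, -41.8, 119.4]
orientation: [[0.171, 0.985, 0.0], [0.985, -0.171, 0.007], [0.007, -0.001, -1.0]]
wrist_force: [-2.9, 10.2, 7.7]
finger_gap: 24.2
grip_force: 97.7
```

```bash
python3 -m crank '[[-0.002,0,0,0],[-0.002,0,0,0],[0,0,0,0],[0,0,0,0],[0,0,0,0]]'
```

```text
t: 24.45
tcp_pos: [529.9, -44.5, 119.4]
orientation: [[0.171, 0.985, 0.001], [0.985, -0.171, 0.009], [0.009, -0.001, -1.0]]
wrist_force: [-1.1, 12.7, 8.3]
finger_gap: 24.8
grip_force: 97.8
```

```bash
python3 -m crank '[[-0.002,0,0,0],[-0.001,0,0,0],[0,0,0,0],[0,0,0,0],[0,0,0,0]]'
```

```text
t: 24.95
tcp_pos: [529.9, -44.5, 119.4]
orientation: [[0.169, 0.986, 0.001], [0.986, -0.169, 0.012], [0.012, -0.001, -1.0]]
wrist_force: [-1.4, 18.5, 8.2]
finger_gap: 24.1
grip_force: 97.8
```

It has travelled 14.0 mm, and the last pull raised the force from 12.7 to 18.5 N with no further motion, so the knob is on its stop. One numeric check before handing in.

```bash
python3 -m crank '[[0,0,0,0],[0,0,0,0],[0,0,0,0]]' | grep -v ori
python3 - <<'E'
from h import *
np.set_printoptions(precision=1,suppress=True)
for c in("scene","wrist"):
    im=arm.get_image(c)
    print(c,*beads(c,im),sep="\n")
    for n,z in(("knob",139),("rod_tip",10),("plunger_body",139)):print(n,[(np.round(m["xy"]),round(m["confidence"],2),atz(c,m["xy"],z)) for m in arm.mark_of(c,n)[:4]])
E
```

```text
t: 25.25
tcp_pos: [529.9, -44.6, 119.4]
wrist_force: [-0.1, 18.0, 8.0]
finger_gap: 24.4
grip_force: 97.8
scene
('amber', 42, np.float64(-31.3), np.float64(24.3), [-27.0, 29.0])
('amber', 40, np.float64(-34.3), np.float64(-14.2), [-36.0, -8.0])
('blue', 85, np.float64(7.8), np.float64(41.3), [15.0, 39.0])
knob [(array([274., 195.]), 0.6, array([599.8,  52.5, 139. ])), (array([230., 202.]), 0.45, array([540.1, -55.7, 139. ]))]
rod_tip [(array([203., 262.]), 0.95, array([ 577.9, -190. ,   10. ])), (array([196., 215.]), 0.57, array([ 437.1, -113.8,   10. ]))]
plunger_body [(array([240., 196.]), 0.78, array([542.5, -22.9, 139. ])), (array([276., 195.]), 0.5, array([604.2,  54.5, 139. ]))]
wrist
('amber', 1108, np.float64(-35.5), np.float64(-11.5), [-37.0, -5.0])
('amber', 1011, np.float64(17.9), np.float64(-33.1), [12.0, -36.0])
('amber', 1049, np.float64(-7.8), np.float64(-36.3), [-14.0, -35.0])
('blue', 2760, np.float64(31.0), np.float64(-8.9), [29.0, -14.0])
knob [(array([253., 273.]), 0.77, array([529.9, -45.5, 139. ]))]
rod_tip [(array([170., 256.]), 0.73, array([433.4, -96.4,  10. ])), (array([127., 301.]), 0.73, array([ 372.7, -143.4,   10. ]))]
plunger_body [(array([253., 218.]), 0.93, array([535. , -15.1, 139. ])), (array([194.,  29.]), 0.68, array([526.1,  67.3, 139. ]))]
```

The knob reads (529.9,-45.5), so it has moved 14 mm along with the gripper, and the beads haven't shifted. I'm handing it in.

```bash
python3 -c "from rig import arm; print(arm.finish_job())"
```

```text
the job is handed in; nothing more can be done
None
```

I handed the job in at about 26 s: four blue beads lie in the amber half and three amber in the blue half, all ten are in the bowl, the rod is back in its hole, and the arm is holding the tilt-lock knob 14 mm back on its stop.

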